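Put the stropped gouges back in their fitted case

ROBOT

A 6-joint arm with a two-finger parallel gripper is mounted at the origin on the work surface. World frame = base frame: x ahead of the robot, y to its left, z up, the work surface at z = 0. Lengths are in m, angles in rad, forces in N, time in s.
With the tool pointing down it reaches from about 0.275 to 0.775 m from the base axis. Payload 14.6 kg.
Tool frame: the origin (TCP) lies at the very end of the fingers, on their centre line; the grasp point (between the pads) lies 19 mm behind it (grip_depth is the distance from the TCP to the grasp point, in m); z points along the fingers, y is the direction in which the jaws open and shut (so a half turn about z gives the same grasp; the last joint's range is limited). The gripper opens to 85 mm and grips with 20 to 120 N. Pads are 22 mm wide; open, the fingers measure 114 mm over their backs; the gripper's body (76 mm by 85 mm) begins 54 mm behind the grasp point. The pads swing forward as they close: fully open they stand 13 mm farther back than shut.
Start: joints at [1.155, 0.263, -0.048, 1.259, 0, 1.415], TCP at [0.135, 0.507, 0.231] pointing down, gripper open.
Joint ranges: [-2.65, 2.65], [-0.89, 1.7], [-1.18, 1.37], [-2.13, 2.11], [-1.35, 1.29], [-3.14, 3.14]. Speed limits (rad/s): [1.89, 1.89, 2.57, 2.79, 3.14, 3.14].

INTERFACE

Orientations are given as a rotation vector (axis times angle).
In Python, from workcell import * gives the robot as it stands.
- The arm moves only by the shell command python3 -m handwheel 'ROWS' [OPENING] [FORCE]. ROWS is JSON, a list of rows, each a list of 4 numbers: the shift along the world's x, y, z in cm, then the turn about the world's z in rad. A call has 1 to 5 rows; each row is the pose to reach, as a shift and turn from the pose commanded when the call began; what a row does not reach only later rows make up. A row lasts 1/8 s, in which the tool goes at most 62.5 mm and 10.7 degrees, less where a joint would pass 70% of its speed; a pose out of reach is approached as far as the arm can. A call with a gripper value outside its range is refused whole. OPENING is the finger opening in cm, from 0 to 8.54, set as the call begins (- or left out, the last holds). The fingers move at their own pace and stop on an object; FORCE is the grip in N (left out, the last holds). Time passes only in rows, so rows that repeat a pose let the fingers close. It gives the time, the measured TCP pose, the force and the opening at its end, in the units of the state.
- observe(): the state, without advancing time (a new reading comes with each control period).
- camera(name): name is "scene" or "top" or "wrist"; returns a dict with "pixels" (400x640x3 uint8, red, green, blue), "vfov" (degrees; the focal length in pixels is half the picture's height over the tangent of half this angle, whatever the lens; pixels are square), "cx", "cy" (the principal point, pixels), "R" (3x3) and "t" (3): a world point X has camera coordinates R X + t. Camera axes: x right, y down, z forward; pixel columns grow to the right and rows downward; lengths in m; the calibration is good to about 2 mm. The wrist camera is an equidistant fisheye: a pixel r from the principal point sees the ray r / f radians off the axis. A picture is of the moment at which its call begins. There is no depth.
- close_job(): hands the job in, once; it reports no verdict.
Trained networks look in a picture, given as the dict that the camera call returned (one of the last four; its "shot" number tells which), for a name from the list of things; names that differ only in an ending like _2 or _b are one class to them, and where a whole thing is asked for, a point or a joint stands for the part that bears it (a point fixed in the world has none). Each returns a list of dicts, best first, with "conf" (0 to 1); they miss things now and then, are a little off and sometimes report something else, mostly with a low value. They report only what shows in the picture. A call takes as long as a camera call.
- silhouettes(picture, thing): "pixels" (400x640 bool, what is visible of it) and "extent" ([left, top, width, height] in pixels, round what is visible of it).
The state is a dict: "t": time; "qpos": joint angles; "qd": joint speeds; "tau": joint torques, N m; "eef_pos": TCP position; "orientation": TCP orientation; "contact_force": force on the tool from outside, world axes, zero at the start; "moment": the same for the moment, N m; "width": opening from 0.0 (shut) to 1.0 (fully open).
Only numpy, scipy, OpenCV 4.12 (cv2) and the standard library are available. Lean on these libraries where they do the work, as an engineer would, in place of code of your own. Each camera call takes 0.05 s, during which the arm holds its last target. There are 200 camera calls.

TASK

The four carving gouges have come off the strop and lie in mixed order in the dowel rack; put them back in the wooden case beside it. Lay each gouge level in the rest made for it, the one whose blade pocket matches its width (narrowest blade in the narrowest pocket, and so on up to the widest), handle in the notch and cutting edge in the pocket. The edges are fresh: set each one down gently, do not drop it in, and leave all four lying free.

Things in the scene. Friction and masses are not known exactly. Their poses are not given: they have to be found in the camera images.
- gouge_6_grip (a point): Wood-carving gouge, the narrowest gouge: hollow steel blade 6 mm wide at the edge. This point: on the long axis at the balance point of the handle, 83 mm from the butt, 125 mm from the edge; x to the cutting edge, z up. All four: 208 mm long, 130 g, octagonal wooden handle 26 mm across flats, 120 mm long, brass ferrule, 10 mm shank, 45 mm blade. 
- gouge_16_grip (a point): Wood-carving gouge, the second narrowest gouge: hollow steel blade 16 mm wide at the edge. This point: on the long axis at the balance point of the handle, 83 mm from the butt, 125 mm from the edge; x to the cutting edge, z up. All start in the plywood dowel rack, in any of its 4 places 74 mm apart, axis 55 mm over the bench. 
- gouge_26_grip (a point): Wood-carving gouge, the second widest gouge: hollow steel blade 26 mm wide at the edge. This point: on the long axis at the balance point of the handle, 83 mm from the butt, 125 mm from the edge; x to the cutting edge, z up. Dowels between the rack's places rise 14 mm over the axis, about 61 mm behind and 66 mm ahead of this point. 
- gouge_38_grip (a point): Wood-carving gouge, the widest gouge, its blade fanned out like a fish tail: hollow steel blade 38 mm wide at the edge. This point: on the long axis at the balance point of the handle, 83 mm from the butt, 125 mm from the edge; x to the cutting edge, z up. In the rack at least 38 mm is free between handles; along the handle the rack leaves 40 mm free to each side of this point. 
- rest_6_seat (a point): Fixed wooden rest for the 6 mm gouge: dark leather-lined blade pocket 20 mm wide, the narrowest. This point: where that gouge's grip point lies once seated, mid-width, 51 mm over the bench; x towards the pocket (the edge goes there), z up. All four stand in the case side by side in any order, 74 mm apart, each 72 mm wide, 242 mm long, alike but for the pocket. 
- rest_16_seat (a point): Fixed wooden rest for the 16 mm gouge: dark leather-lined blade pocket 30 mm wide, the second narrowest. This point: where that gouge's grip point lies once seated, mid-width, 51 mm over the bench; x towards the pocket (the edge goes there), z up. All four: handle notch 42 mm wide, 50 to 72 mm behind the point, sides 4 mm above axis; butt stop 92 mm behind. 
- rest_26_seat (a point): Fixed wooden rest for the 26 mm gouge: dark leather-lined blade pocket 40 mm wide, the second widest. This point: where that gouge's grip point lies once seated, mid-width, 51 mm over the bench; x towards the pocket (the edge goes there), z up. All four: pocket runs from 54 to 136 mm ahead, sides 7 mm above axis, end wall at 136 mm. 
- rest_38_seat (a point): Fixed wooden rest for the 38 mm gouge: dark leather-lined blade pocket 52 mm wide, the widest. This point: where that gouge's grip point lies once seated, mid-width, 51 mm over the bench; x towards the pocket (the edge goes there), z up. All four: open for fingers between notch and pocket, floor there 35 mm below the point. 

How it is judged:
By the outcome, as a careful person would: the job done as asked, in the order asked, and still so for the second after the job is handed in, with the robot touching nothing.
It also fails if it takes over 102 s, if anything falls off the work surface, if the arm or the gripper's body presses on something with over 40 N, if the wrist force passes 120 N, or if a joint passes its speed limit or range.

## Working session

There is one attempt and no reset: what is moved stays moved. The work goes in short steps, Python scripts to look and compute and a shell command to move; the robot and the scene stay as the last step left them, time stands still between calls to the robot, and variables do not carry over. Pictures are saved under pics/ and viewed, about 12 in all and at most 16, crops included, and the job is handed in when it is done.

```bash
mkdir -p pics; ls; python3 - <<'E'
from workcell import *
import cv2,numpy as np
o=observe(); print({k:np.round(v,3) for k,v in o.items()})
for n in ["top","scene"]:
    c=camera(n); cv2.imwrite(f"pics/{n}0.png",c["pixels"][:,:,::-1])
    print(n,c["vfov"],c["cx"],c["cy"],np.round(c["R"],4).tolist(),np.round(c["t"],4))
    for t in ["gouge_6_grip","gouge_16_grip","gouge_26_grip","gouge_38_grip","rest_6_seat","rest_16_seat","rest_26_seat","rest_38_seat"]:
        print(t,[(round(d["conf"],2),d["extent"]) for d in silhouettes(c,t)][:5])
E
```

```text
pics
{'t': np.float64(0.0), 'qpos': array([ 1.155,  0.263, -0.049,  1.259,  0.   ,  1.416]), 'qd': array([-0.001, -0.002,  0.   ,  0.002, -0.001,  0.002]), 'tau': array([-0.0000e+00, -6.3761e+01,  3.8456e+01,  1.4000e-02, -0.0000e+00,
       -0.0000e+00]), 'eef_pos': array([0.135, 0.507, 0.231]), 'orientation': array([-4.080e-01, -3.115e+00,  2.000e-03]), 'contact_force': array([0.714, 0.742, 0.005]), 'moment': array([ 0.031,  0.055, -0.025]), 'width': np.float64(1.001)}
top 51.994769977295 320.1790279718163 196.00723063734466 [[0.0123, -0.9999, 0.0008], [-0.9834, -0.0122, -0.181], [0.181, 0.0015, -0.9835]] [0.0029 0.5286 1.0016]
gouge_6_grip [(0.57, [417.7, 174.3, 11.6, 78.7])]
gouge_16_grip [(0.97, [359.3, 174.6, 14.8, 78.7])]
gouge_26_grip [(0.69, [441.9, 167.8, 19.1, 81.9])]
gouge_38_grip [(0.9, [385.6, 169.5, 15.6, 82.1])]
rest_6_seat [(0.9, [200.2, 141.0, 32.0, 92.7])]
rest_16_seat [(0.82, [228.3, 141.0, 30.3, 95.5])]
rest_26_seat [(0.74, [169.7, 140.3, 35.7, 96.3])]
rest_38_seat [(0.95, [256.9, 140.7, 33.8, 95.1]), (0.69, [387.0, 168.8, 15.3, 81.4])]
scene 44.029090719231036 319.29195094951206 198.22334944154056 [[0.8481, 0.5298, 0.0011], [0.3126, -0.4988, -0.8084], [-0.4277, 0.6859, -0.5887]] [-0.4178 -0.0708  1.5483]
gouge_6_grip [(0.76, [223.9, 254.2, 74.2, 32.6])]
gouge_16_grip [(0.69, [259.8, 217.8, 72.4, 32.8]), (0.5, [320.2, 178.5, 90.8, 49.9]), (0.22, [246.2, 232.6, 75.2, 37.5])]
gouge_26_grip [(0.61, [203.6, 269.6, 90.0, 46.4])]
gouge_38_grip [(0.69, [245.6, 235.8, 79.6, 38.6])]
rest_6_seat [(0.65, [348.5, 156.1, 79.0, 42.3])]
rest_16_seat [(0.69, [334.7, 171.2, 84.8, 44.1])]
rest_26_seat [(0.93, [356.8, 146.3, 81.1, 36.3])]
rest_38_seat []
```

```bash
python3 - <<'E'
import cv2
a=cv2.imread("pics/top0.png")[110:270,150:480]
cv2.imwrite("pics/topc.png",cv2.resize(a,None,fx=2.4,fy=2.4,interpolation=cv2.INTER_CUBIC))
E
```

```text
(no output)
```

View pics/scene0.png

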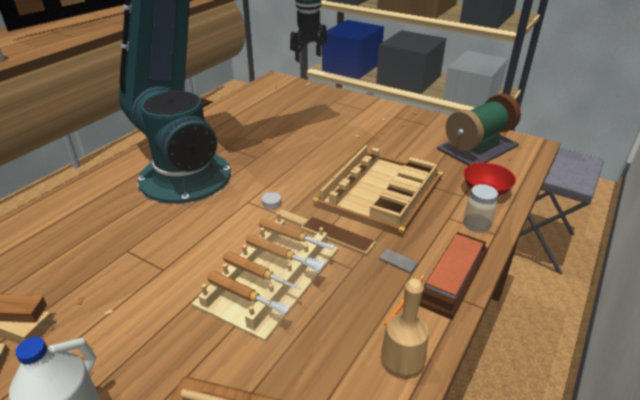

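View pics/topc.png

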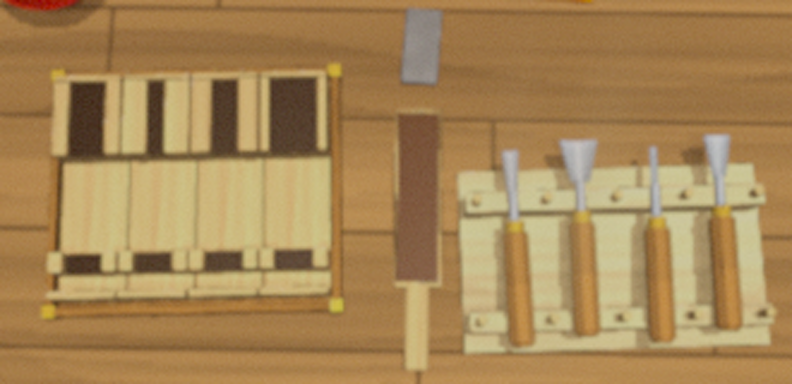

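```bash
cat > h.py <<'E'
from workcell import *
import cv2,numpy as np
from scipy.spatial.transform import Rotation as Ro
G=["gouge_%d_grip"%i for i in (6,16,26,38)]; S=["rest_%d_seat"%i for i in (6,16,26,38)]
def ray(c,uv):
    f=200/np.tan(np.radians(c["vfov"])/2); p=(np.atleast_2d(uv)-[c["cx"],c["cy"]])/f
    if c.get("fish"):
        r=np.linalg.norm(p,axis=1,keepdims=True); d=np.c_[p/np.maximum(r,1e-9)*np.sin(r),np.cos(r)]
    else: d=np.c_[p,np.ones(len(p))]
    return d@c["R"]
def world(c,uv,z):
    o=-c["R"].T@c["t"]; d=ray(c,uv); return (o+d*((z-o[2])/d[:,2])[:,None])[:,:2]
def cam(n):
    c=camera(n); c=dict(c); c["R"]=np.array(c["R"]); c["t"]=np.array(c["t"]); c["fish"]=n=="wrist"; return c
def mask_xy(c,m,z):
    v,u=np.nonzero(m); return world(c,np.c_[u,v],z)
def axis(P):
    m=P.mean(0); w,V=np.linalg.eigh(np.cov((P-m).T)); a=V[:,1]*np.sign(V[0,1]); s=(P-m)@a; return m,a,s
def tool():
    o=observe(); R=Ro.from_rotvec(o["orientation"]).as_matrix(); return o,np.array(o["eef_pos"]),np.arctan2(-R[0,1],R[1,1])
def report(n):
    raw=cam(n)
    for t in G:
        for d in silhouettes(raw,t)[:1]:
            P=mask_xy(raw,d["pixels"],.055); m,a,s=axis(P); b=m+a*s.min(); e=m+a*s.max()
            # handle half only for the axis direction
            print(t,round(d["conf"],2),"yaw %.3f len %.3f"%(np.arctan2(a[1],a[0]),np.ptp(s)),"grip",np.round(b+.083*a,4),np.round(e-.125*a,4))
    for t in S:
        for d in silhouettes(raw,t)[:1]:
            P=mask_xy(raw,d["pixels"],.055); r=cv2.minAreaRect((P*1000).astype(np.float32)); m,a,s=axis(P)
            print(t,round(d["conf"],2),"yaw %.3f"%np.arctan2(a[1],a[0]),"mean",np.round(m,4),"rect",np.round(r[0],1),np.round(r[1],1),round(r[2],1))
E
python3 - <<'E'
from h import *
report("top"); o,p,y=tool(); print(p,"tool yaw",y)
E
```

```text
gouge_6_grip 0.93 yaw 0.020 len 0.206 grip [ 0.4698 -0.2535] [ 0.4683 -0.2535]
gouge_16_grip 0.63 yaw 0.059 len 0.207 grip [ 0.4653 -0.1052] [ 0.4642 -0.1053]
rest_6_seat 0.69 yaw 0.076 mean [0.5458 0.275 ] rect [547.4 275. ] [247.5  85.6] 3.0
rest_16_seat 0.97 yaw 0.062 mean [0.5472 0.2032] rect [549.1 204. ] [246.2  76.9] 3.0
rest_26_seat 0.72 yaw 0.073 mean [0.5411 0.3482] rect [543.9 348.3] [246.5  85. ] 2.2
rest_38_seat 0.6 yaw 0.049 mean [0.5495 0.1295] rect [550.5 130.1] [249.5  76.7] 2.3
[0.13537803 0.50723927 0.2312864 ] tool yaw -0.2608087684991747
```

```bash
python3 -m handwheel '[[4.5,-3,2,0.15],[9,-6,3,0.3],[14,-9,4,0.3],[19,-12,5,0.3],[24,-15,6,0.3]]' 8.0; python3 -m handwheel '[[5,-3.5,0,0],[10,-7,0,0],[15,-11.5,0,0],[15,-11.5,0,0],[15,-11.5,0,0]]' 6.0; python3 - <<'E'
from h import *
report("wrist"); c=cam("wrist"); cv2.imwrite("pics/w1.png",c["pixels"][:,:,::-1]); o,p,y=tool(); print(o["t"],p,"tool yaw",y,c["vfov"])
E
```

```text
t: 1.98
eef_pos: [0.3768, 0.356, 0.2918]
orientation: [-0.062, 3.141, 0.001]
contact_force: [-0.1, 1.1, 1.1]
width: 0.937
t: 2.6
eef_pos: [0.5254, 0.2421, 0.2911]
orientation: [0.06, -3.141, -0.0]
contact_force: [-0.6, -0.1, -0.5]
width: 0.702
gouge_6_grip 0.57 yaw 0.019 len 0.205 grip [ 0.4737 -0.2529] [ 0.4706 -0.253 ]
gouge_16_grip 0.72 yaw 0.053 len 0.211 grip [ 0.4653 -0.1048] [ 0.4686 -0.1046]
gouge_38_grip 0.81 yaw 0.002 len 0.211 grip [ 0.4792 -0.175 ] [ 0.482 -0.175]
rest_6_seat 0.96 yaw 0.044 mean [0.546  0.2787] rect [552.9 281.9] [241.9  73.9] 2.3
rest_16_seat 0.96 yaw 0.024 mean [0.5483 0.209 ] rect [555.5 206.7] [242.4  71.6] 2.1
rest_26_seat 0.83 yaw 0.090 mean [0.5325 0.3477] rect [549.9 351.1] [240.5  81.1] 2.5
rest_38_seat 0.57 yaw -0.007 mean [0.5404 0.1399] rect [557.2 138.2] [242.6  81.2] 1.4
3.1 [0.52514884 0.24251998 0.29138694] tool yaw 0.039727665863875765 65.70646984690485
```

View pics/w1.png

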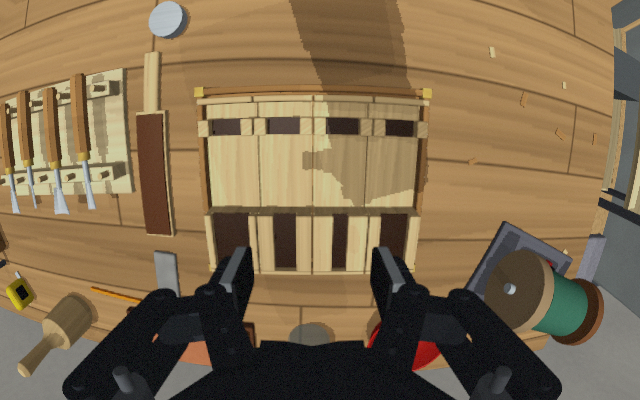

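```bash
python3 - <<'E'
import cv2
a=cv2.imread("pics/w1.png")[80:280,190:440]
cv2.imwrite("pics/w1c.png",cv2.resize(a,None,fx=3,fy=3,interpolation=cv2.INTER_CUBIC))
E
```

```text
(no output)
```

View pics/w1c.png

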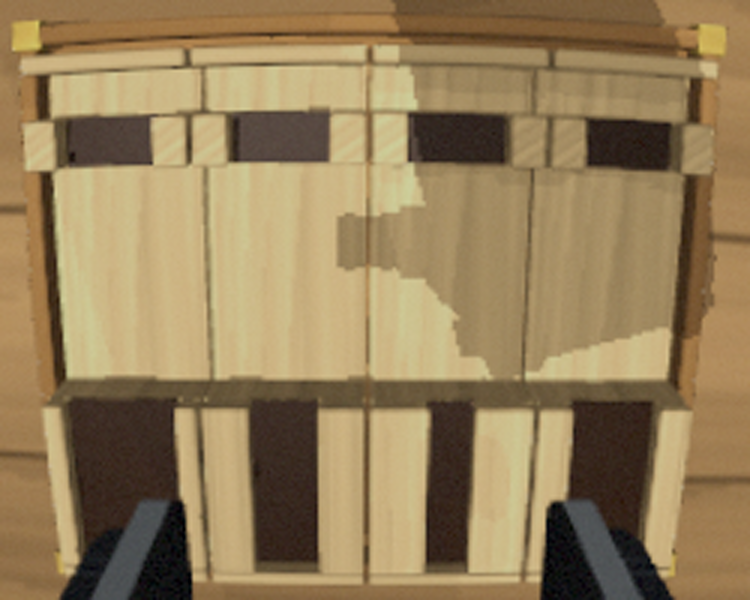

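```bash
python3 - <<'E'
from h import *
c=cam("wrist")
print("cam",-c["R"].T@c["t"])
W=lambda L,z: world(c,(np.array(L)+.5)/3-.5+[190,80],z)
A=W([[189,165],[370,163],[550,165]],.055); B=W([[201,405],[366.5,402],[536,405]],.058); C=W([[208,581],[366,583],[523,581]],.058)
for P in(A,B,C): print(np.round(P,4).tolist())
ax=(B-A).mean(0); print("along",np.linalg.norm(B-A,axis=1)," yaw",np.arctan2(ax[1],ax[0]), "row yaw",[np.arctan2((P[2]-P[0])[1],(P[2]-P[0])[0])-np.pi/2 for P in (A,B,C)])
yaw=np.mean([np.arctan2(*(C-A).mean(0)[::-1])]); x=np.array([np.cos(yaw),np.sin(yaw)]); n=np.array([-x[1],x[0]])
o=(A.mean(0)+.05*x + B.mean(0)-.054*x)/2
for k,nm in zip((1.5,.5,-.5,-1.5),(26,6,16,38)): print("seat",nm,np.round(o+k*.074*n,4))
print(yaw)
E
```

```text
cam [0.45026771 0.23972281 0.43374782]
[[0.4847, 0.1682], [0.4819, 0.2425], [0.4788, 0.3165]]
[[0.5878, 0.1734], [0.5834, 0.2451], [0.5821, 0.3187]]
[[0.6761, 0.1741], [0.6731, 0.2484], [0.6703, 0.3222]]
along [0.1032822  0.10154257 0.10337546]  yaw 0.032426973151506326 row yaw [np.float64(0.03992326811004765), np.float64(0.03936351208531175), np.float64(0.03961083052926262)]
seat 26 [0.5277 0.3549]
seat 6 [0.53  0.281]
seat 16 [0.5323 0.207 ]
seat 38 [0.5345 0.133 ]
0.030560072197364833
```

```bash
python3 -m handwheel '[[-1,-6,0,0],[-2,-12,0,0],[-3,-18,0,0],[-4,-24,0,0],[-5,-30,0,0]]' 5.5; python3 -m handwheel '[[0,-6,0,0],[0,-12,0,0],[0,-12,0,0],[0,-12,0,0]]'; python3 - <<'E'
from h import *
report("wrist"); c=cam("wrist"); o,p,y=tool(); print(o["t"],p,"tool yaw",y)
cv2.imwrite("pics/w2.png",cv2.resize(c["pixels"][60:300,180:460,::-1],None,fx=2.5,fy=2.5,interpolation=cv2.INTER_CUBIC))
E
```

```text
t: 3.78
eef_pos: [0.4748, -0.0595, 0.2915]
orientation: [-0.062, 3.14, -0.0]
contact_force: [2.1, -0.3, 0.1]
width: 0.646
t: 4.28
eef_pos: [0.4753, -0.1776, 0.2912]
orientation: [0.061, -3.141, -0.001]
contact_force: [0.9, 0.6, -0.5]
width: 0.643
gouge_6_grip 0.74 yaw 0.017 len 0.194 grip [ 0.4733 -0.2529] [ 0.4597 -0.2531]
gouge_16_grip 0.92 yaw 0.056 len 0.208 grip [ 0.4678 -0.1046] [ 0.4676 -0.1046]
gouge_26_grip 0.86 yaw 0.018 len 0.210 grip [ 0.4871 -0.3219] [ 0.4888 -0.3219]
gouge_38_grip 0.73 yaw 0.026 len 0.208 grip [ 0.4804 -0.1735] [ 0.4806 -0.1735]
rest_6_seat 0.96 yaw 0.204 mean [0.5435 0.2571] rect [551.  260.9] [250.8 115.3] 3.3
rest_16_seat 0.79 yaw 0.178 mean [0.5469 0.187 ] rect [554.3 190.3] [251.  108.1] 4.1
rest_26_seat 0.62 yaw 0.244 mean [0.5441 0.3283] rect [552.  331.1] [251.6 123.5] 4.2
rest_38_seat 0.93 yaw 0.105 mean [0.5511 0.1137] rect [556.3 121.9] [249.3  97.3] 2.4
4.775 [ 0.47542717 -0.17746016  0.29131027] tool yaw 0.03968733581116536
```

View pics/w2.png

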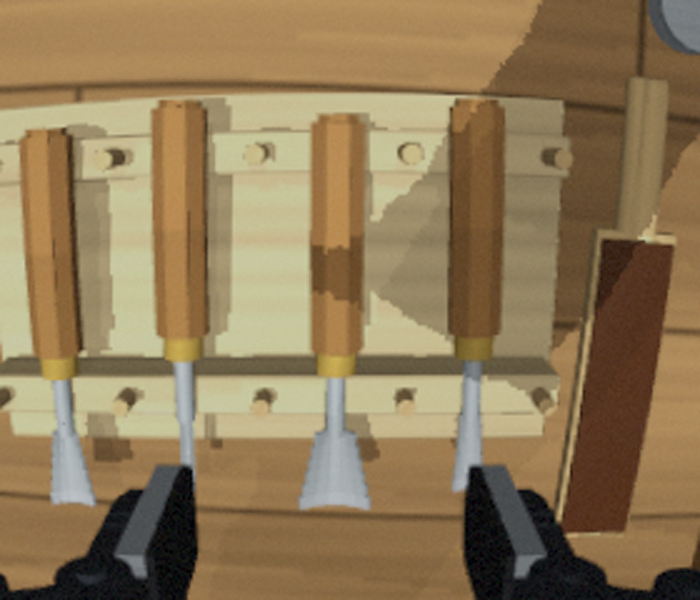

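```bash
python3 -m handwheel '[[-0.8,5,-1,0.016],[-0.8,7.3,-7,0.016],[-0.8,7.3,-13,0.016],[-0.8,7.3,-19,0.016],[-0.8,7.3,-22.5,0.016]]' 5.5; python3 -m handwheel '[[0,0,-2,0],[0,0,-3,0],[0,0,-3,0]]'; python3 -m handwheel '[[0,0,0,0],[0,0,0,0],[0,0,0,0],[0,0,0,0]]' 2.0 35; python3 -m handwheel '[[0,0,1,0],[0,0,4,0],[0,0,10,0],[0,0,12,0],[0,0,12,0]]'
python3 - <<'E'
from h import *
o,p,y=tool(); print(o["t"],p,y,o["width"],o["contact_force"],o["moment"])
c=cam("wrist");cv2.imwrite("pics/w3.png",c["pixels"][:,:,::-1])
E
```

```text
t: 5.4
eef_pos: [0.4662, -0.1041, 0.0639]
orientation: [0.087, -3.138, -0.001]
contact_force: [1.1, -0.3, 0.6]
width: 0.643
t: 5.78
eef_pos: [0.4674, -0.1047, 0.0363]
orientation: [0.087, -3.14, -0.0]
contact_force: [-0.1, -0.3, -0.2]
width: 0.643
t: 6.28
eef_pos: [0.4679, -0.1051, 0.0371]
orientation: [-0.086, 3.139, -0.001]
contact_force: [-1.2, -0.6, 5.6]
width: 0.297
t: 6.9
eef_pos: [0.4681, -0.105, 0.158]
orientation: [-0.087, 3.137, -0.002]
contact_force: [-0.3, 0.6, -1.5]
width: 0.294
6.9 [ 0.46813681 -0.10502861  0.15798206] 0.05527022326855705 0.29445742342014647 [-0.31848194  0.56158156 -1.51810536] [-0.00189673  0.01272417  0.00142894]
```

View pics/w3.png

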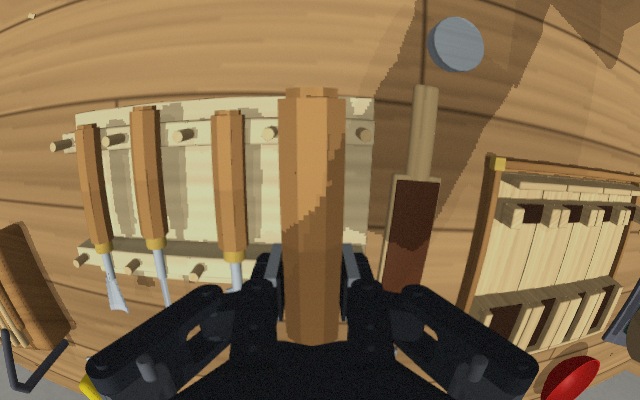

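```bash
python3 - <<'E'
from h import *
c=cam("wrist"); o,p,y=tool()
for uv,z in (((312,92),p[2]+.018+.013),((312,88),p[2]+.018-.0)): 
    b=world(c,uv,z)[0]; print("butt behind TCP",np.dot(p[:2]-b,[np.cos(y),np.sin(y)]))
E
python3 -m handwheel '[[1,4,0,0],[2,10,0,0],[3.2,16,0,0],[4.5,22,0,0],[5.7,27,0,-0.017]]'; python3 -m handwheel '[[0.7,4.2,0,0],[0.7,4.2,-3,0],[0.7,4.2,-6,0],[0.7,4.2,-6,0]]'
python3 - <<'E'
from h import *
o,p,y=tool(); print(o["t"],p,y,o["width"])
c=cam("wrist");cv2.imwrite("pics/w4.png",c["pixels"][:,:,::-1])
E
```

```text
butt behind TCP 0.08035112486478507
butt behind TCP 0.08263826622554395
t: 7.62
eef_pos: [0.5238, 0.1675, 0.1548]
orientation: [0.061, -3.139, 0.0]
contact_force: [0.1, -1.2, -1.2]
width: 0.298
t: 8.12
eef_pos: [0.5293, 0.2068, 0.0935]
orientation: [0.06, -3.135, 0.002]
contact_force: [-0.1, -0.3, -1.4]
width: 0.297
8.125 [0.52934068 0.20684171 0.09350621] 0.03830988767625435 0.29665976536169564
```

View pics/w4.png

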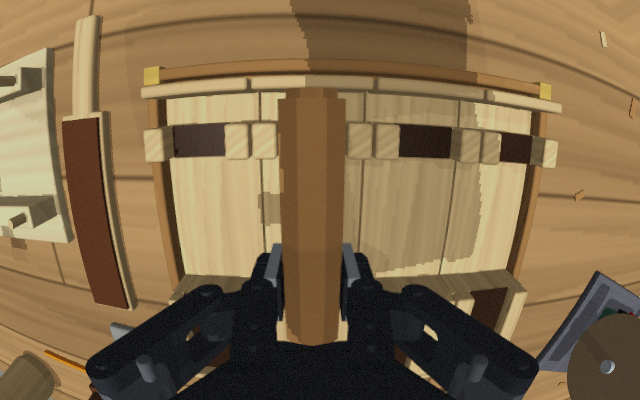

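```bash
python3 -m handwheel '[[0.2,0,-2.5,0],[0.2,0,-4,0],[0.2,0,-5,0],[0.2,0,-5.4,0],[0.2,0,-5.4,0]]'; python3 -m handwheel '[[0,0,-0.2,0],[0,0,-0.4,0],[0,0,-0.5,0],[0,0,-0.5,0]]'
```

```text
t: 8.8
eef_pos: [0.5335, 0.2073, 0.0425]
orientation: [-0.06, 3.141, 0.0]
contact_force: [-0.6, 0.1, -1.2]
width: 0.298
t: 9.3
eef_pos: [0.5333, 0.2073, 0.0372]
orientation: [0.06, -3.141, -0.0]
contact_force: [0.8, -0.4, -0.4]
width: 0.297
```

```bash
python3 -m handwheel '[[0,0,-0.1,0],[0,0,-0.2,0],[0,0,-0.3,0],[0,0,-0.3,0]]';  python3 -m handwheel '[[0,0,-0.1,0],[0,0,-0.1,0]]'
```

```text
t: 9.8
eef_pos: [0.5333, 0.2072, 0.0342]
orientation: [0.06, -3.141, 0.0]
contact_force: [-0.2, -0.2, -0.7]
width: 0.297
t: 10.05
eef_pos: [0.5334, 0.2073, 0.0333]
orientation: [-0.06, 3.141, 0.0]
contact_force: [1.0, 0.8, -1.7]
width: 0.298
```

```bash
python3 -m handwheel '[[0,0,-0.1,0],[0,0,-0.1,0]]';  python3 -m handwheel '[[0,0,-0.05,0],[0,0,-0.05,0]]'
```

```text
t: 10.3
eef_pos: [0.5335, 0.2073, 0.0331]
orientation: [-0.06, 3.14, 0.0]
contact_force: [-4.0, -1.3, 13.6]
width: 0.292
t: 10.55
eef_pos: [0.5335, 0.2073, 0.033]
orientation: [-0.06, 3.14, 0.0]
contact_force: [-7.2, -2.1, 21.9]
width: 0.294
```

```bash
python3 -m handwheel '[[0,0,0.1,0],[0,0,0.1,0]]'; python3 -m handwheel '[[0,0,0,0],[0,0,0,0],[0,0,0,0],[0,0,0,0]]' 5.0; python3 -m handwheel '[[0,0,2,0],[0,0,6,0],[0,0,11,0],[0,0,15,0],[0,0,15,0]]'
python3 - <<'E'
from h import *
c=cam("wrist");cv2.imwrite("pics/w5.png",c["pixels"][:,:,::-1])
E
```

```text
t: 10.8
eef_pos: [0.5335, 0.2073, 0.0331]
orientation: [-0.06, 3.141, 0.0]
contact_force: [-2.6, -0.6, 8.7]
width: 0.297
t: 11.3
eef_pos: [0.5334, 0.2073, 0.0327]
orientation: [0.06, -3.141, 0.0]
contact_force: [-0.9, -0.1, -0.4]
width: 0.583
t: 11.92
eef_pos: [0.5347, 0.2076, 0.1856]
orientation: [-0.06, 3.136, 0.002]
contact_force: [0.2, 0.7, 0.5]
width: 0.586
```

View pics/w5.png

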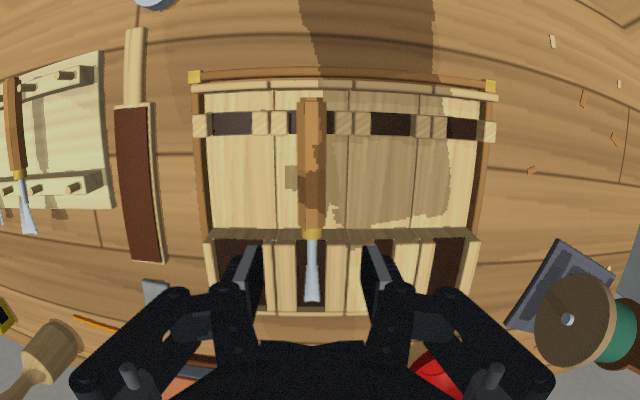

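```bash
python3 -m handwheel '[[-0.8,-5.5,0,0],[-1.7,-11.5,0,0],[-2.6,-17.5,0,0],[-3.5,-23.5,0,0],[-4.4,-29.5,0,-0.016]]' 5.5; python3 -m handwheel '[[-0.5,-5,0,0],[-1,-8.6,-1,0],[-1,-8.6,-6,0],[-1,-8.6,-11,0],[-1,-8.6,-12,0]]'; python3 - <<'E'
from h import *
o,p,y=tool(); print(p,y)
d=np.array([.4805,-.1735])-p[:2]; print("go cm",d*100,(.0363-p[2])*100,.022-y)
E
```

```text
t: 12.6
eef_pos: [0.4883, -0.0894, 0.1816]
orientation: [0.035, -3.14, -0.001]
contact_force: [1.2, 0.4, 0.1]
width: 0.642
t: 13.22
eef_pos: [0.4771, -0.1726, 0.0597]
orientation: [0.034, -3.136, -0.005]
contact_force: [0.1, 0.3, 1.1]
width: 0.644
[ 0.47706894 -0.17261378  0.05974077] 0.02190771705045769
go cm [ 0.3431062  -0.08862215] -2.3440765803896384 9.228294954230845e-05
```

```bash
python3 -m handwheel '[[0,0,-1.5,0],[0,0,-2.5,0],[0,0,-2.5,0],[0,0,-2.5,0]]'; python3 -m handwheel '[[0,0,0,0],[0,0,0,0],[0,0,0,0],[0,0,0,0]]' 2.0 35; python3 -m handwheel '[[0,0,1,0],[0,0,4,0],[0,0,10,0],[0,0,12,0],[0,0,12,0]]'
python3 - <<'E'
from h import *
c=cam("wrist"); o,p,y=tool(); print(o["t"],p,y,o["width"])
print("go cm to seat",(np.array([.5345,.133])-p[:2])*100,.038-y)
cv2.imwrite("pics/w6.png",c["pixels"][:,:,::-1])
E
```

```text
t: 13.72
eef_pos: [0.4798, -0.1739, 0.0385]
orientation: [-0.035, 3.141, -0.001]
contact_force: [0.2, -0.0, 2.0]
width: 0.647
t: 14.22
eef_pos: [0.4796, -0.1738, 0.0383]
orientation: [-0.035, 3.141, -0.001]
contact_force: [-1.5, -0.2, 5.6]
width: 0.296
t: 14.85
eef_pos: [0.48, -0.1741, 0.1594]
orientation: [-0.035, 3.139, -0.002]
contact_force: [-0.2, -0.4, -2.6]
width: 0.294
14.9 [ 0.47943278 -0.1737557   0.15792293] 0.022194217659007122 0.2992358972901869
go cm to seat [ 5.50672158 30.67556993] 0.015805782340992877
```

View pics/w6.png

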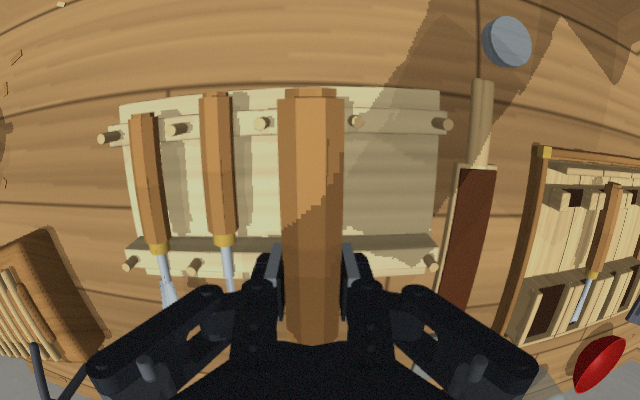

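```bash
python3 -m handwheel '[[0.8,4,0,0],[1.8,10,0,0],[2.8,16,0,0],[3.8,22,0,0],[4.8,27,0,0.016]]'; python3 -m handwheel '[[0.6,3.7,0,0],[0.6,3.7,-3,0],[0.6,3.7,-6,0],[0.6,3.7,-6,0],[0.6,3.7,-6,0]]'
python3 - <<'E'
from h import *
c=cam("wrist"); o,p,y=tool(); print(o["t"],p,y,o["width"])
print("go cm to seat",(np.array([.5345,.133])-p[:2])*100,(.0345-p[2])*100,.038-y)
cv2.imwrite("pics/w7.png",c["pixels"][:,:,::-1])
E
```

```text
t: 15.52
eef_pos: [0.5266, 0.0985, 0.1563]
orientation: [0.061, -3.139, -0.0]
contact_force: [0.5, -0.6, -2.0]
width: 0.297
t: 16.15
eef_pos: [0.5334, 0.1331, 0.0981]
orientation: [0.06, -3.141, 0.0]
contact_force: [0.5, -0.2, -1.0]
width: 0.294
16.2 [0.5337767  0.13315002 0.09855428] 0.037939457804667544 0.29868494155293596
go cm to seat [ 0.07232991 -0.0150019 ] -6.405428390188242 6.0542195332455306e-05
```

View pics/w7.png

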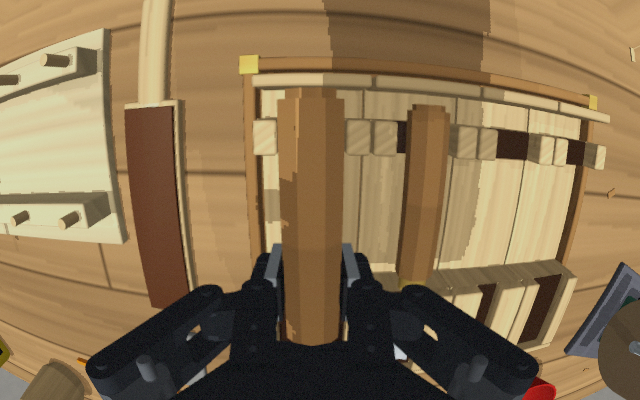

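```bash
python3 -m handwheel '[[0,0,-2.5,0],[0,0,-4.3,0],[0,0,-5.5,0],[0,0,-6,0],[0,0,-6,0]]'; python3 -m handwheel '[[0,0,-0.1,0],[0,0,-0.2,0],[0,0,-0.2,0]]';python3 -m handwheel '[[0,0,-0.1,0],[0,0,-0.1,0]]'
```

```text
t: 16.82
eef_pos: [0.5336, 0.1332, 0.0381]
orientation: [-0.06, 3.141, 0.0]
contact_force: [0.5, 0.8, -0.5]
width: 0.296
t: 17.2
eef_pos: [0.5334, 0.1332, 0.0359]
orientation: [-0.06, 3.141, -0.0]
contact_force: [0.0, -0.2, -1.6]
width: 0.291
t: 17.45
eef_pos: [0.5334, 0.1332, 0.0347]
orientation: [0.06, -3.141, -0.0]
contact_force: [0.6, -0.4, -0.9]
width: 0.294
```

```bash
python3 -m handwheel '[[0,0,-0.05,0],[0,0,-0.1,0]]'; python3 -m handwheel '[[0,0,-0.05,0],[0,0,-0.05,0]]'
```

```text
t: 17.7
eef_pos: [0.5334, 0.1333, 0.0342]
orientation: [-0.06, 3.141, -0.0]
contact_force: [-4.8, -0.0, 15.0]
width: 0.297
t: 17.95
eef_pos: [0.5334, 0.1332, 0.0342]
orientation: [-0.06, 3.14, -0.0]
contact_force: [-5.8, -1.4, 16.2]
width: 0.295
```

```bash
python3 -m handwheel '[[0,0,0.1,0],[0,0,0.1,0]]'; python3 -m handwheel '[[0,0,0,0],[0,0,0,0],[0,0,0,0]]' 4.0; python3 -m handwheel '[[0,0,2,0],[0,0,6,0],[0,0,11,0],[0,0,15,0],[0,0,15,0]]';python3 -m handwheel '[[-0.8,-5.5,0,0],[-1.7,-11.5,0,0],[-2.6,-17.5,0,0],[-3.5,-23.5,0,0],[-4.4,-29.5,0,-0.02]]' 5.5; python3 -m handwheel '[[-0.5,-5,0,0],[-1.7,-9.1,-1,0],[-1.7,-9.1,-4,0],[-1.7,-9.1,-4,0],[-1.7,-9.1,-4,0]]'; python3 - <<'E'
from h import *
report("wrist")
c=cam("wrist"); o,p,y=tool(); print(o["t"],p,y)
cv2.imwrite("pics/w8.png",c["pixels"][:,:,::-1])
E
```

```text
t: 18.2
eef_pos: [0.5335, 0.1333, 0.0343]
orientation: [-0.06, 3.141, 0.0]
contact_force: [0.1, -0.8, 3.4]
width: 0.301
t: 18.58
eef_pos: [0.5334, 0.1333, 0.0342]
orientation: [-0.06, 3.141, 0.0]
contact_force: [-0.7, 0.2, -0.4]
width: 0.471
t: 19.2
eef_pos: [0.5348, 0.1334, 0.187]
orientation: [-0.06, 3.136, 0.001]
contact_force: [-0.2, -0.5, -0.1]
width: 0.471
t: 19.82
eef_pos: [0.4885, -0.1635, 0.1834]
orientation: [0.028, -3.141, -0.001]
contact_force: [0.7, -0.3, 0.1]
width: 0.646
t: 20.45
eef_pos: [0.4725, -0.2524, 0.1447]
orientation: [0.03, -3.141, -0.0]
contact_force: [0.3, 0.0, -0.0]
width: 0.641
gouge_6_grip 0.61 yaw 0.018 len 0.207 grip [ 0.4752 -0.2527] [ 0.4747 -0.2527]
gouge_16_grip 0.72 yaw 0.197 len 0.204 grip [0.5322 0.1948] [0.5281 0.194 ]
gouge_26_grip 0.92 yaw 0.017 len 0.209 grip [ 0.4869 -0.3221] [ 0.4875 -0.3221]
gouge_38_grip 0.82 yaw 0.082 len 0.214 grip [0.5295 0.1281] [0.535  0.1286]
rest_6_seat 0.77 yaw 0.516 mean [0.6273 0.2736] rect [629.6 262.5] [140.1  66.1] 41.4
rest_16_seat 0.61 yaw 0.311 mean [0.5737 0.1883] rect [551.4 189.3] [270.2  88.3] 15.4
rest_38_seat 0.81 yaw 0.158 mean [0.5475 0.0947] rect [556.  113.3] [256.8 121.6] 3.4
20.95 [ 0.4724238  -0.25273231  0.14441788] 0.018281800815785273
```

View pics/w8.png

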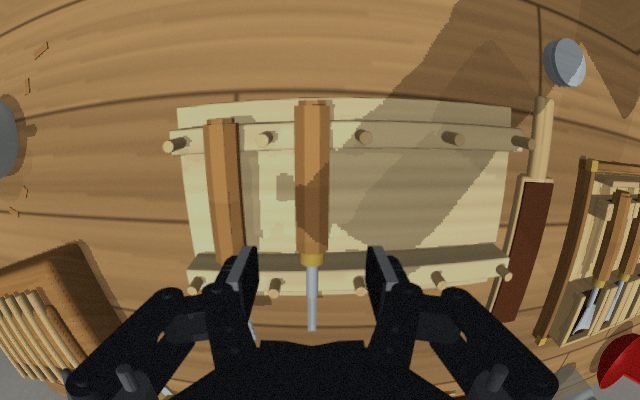

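```bash
python3 -m handwheel '[[0.2,0,-5,0],[0.2,0,-8.5,0],[0.2,0,-10.3,0],[0.2,0,-10.7,0],[0.2,0,-10.7,0]]'; python3 -m handwheel '[[0,0,0,0],[0,0,0,0],[0,0,0,0],[0,0,0,0]]' 2.0 35; python3 -m handwheel '[[0,0,1,0],[0,0,4,0],[0,0,10,0],[0,0,12,0],[0,0,12,0]]'
python3 - <<'E'
from h import *
o,p,y=tool(); print(o["t"],p,y,o["width"])
print("go cm to seat",(np.array([.530,.281])-p[:2])*100,.038-y)
E
```

```text
t: 21.58
eef_pos: [0.4746, -0.2529, 0.0377]
orientation: [-0.029, 3.141, -0.0]
contact_force: [-0.6, -0.6, 0.6]
width: 0.644
t: 22.08
eef_pos: [0.4748, -0.2531, 0.0381]
orientation: [-0.028, 3.14, -0.001]
contact_force: [-1.3, 0.6, 6.4]
width: 0.295
t: 22.7
eef_pos: [0.475, -0.2532, 0.159]
orientation: [-0.029, 3.139, -0.003]
contact_force: [0.2, -0.4, -2.1]
width: 0.299
22.7 [ 0.47502638 -0.25318228  0.15898985] 0.018229188992417236 0.2992050628887352
go cm to seat [ 5.49736209 53.41822755] 0.019770811007582764
```

```bash
python3 -m handwheel '[[0.4,4,0,0],[1,10,0,0],[1.6,16,0,0],[2.2,22,0,0],[2.8,28,0,0.02]]'; python3 -m handwheel '[[0.6,6,0,0],[1.2,12,0,0],[1.8,18,0,0],[2.4,23,0,0],[2.7,25.4,0,0]]'; python3 -m handwheel '[[0,0,-3,0],[0,0,-6,0],[0,0,-6,0],[0,0,-6,0]]'
python3 - <<'E'
from h import *
c=cam("wrist"); o,p,y=tool(); print(o["t"],p,y,o["width"])
print("go cm to seat",(np.array([.530,.281])-p[:2])*100,(.0345-p[2])*100,.038-y)
cv2.imwrite("pics/w9.png",c["pixels"][:,:,::-1])
E
```

```text
t: 23.32
eef_pos: [0.5017, 0.0292, 0.1562]
orientation: [0.06, -3.14, -0.0]
contact_force: [0.5, 0.5, -0.6]
width: 0.293
t: 23.95
eef_pos: [0.5287, 0.2834, 0.1558]
orientation: [0.063, -3.139, 0.001]
contact_force: [0.0, -0.3, -1.3]
width: 0.291
t: 24.45
eef_pos: [0.5297, 0.2809, 0.098]
orientation: [-0.059, 3.141, 0.0]
contact_force: [0.9, 0.0, -2.0]
width: 0.297
24.5 [0.52996867 0.28111066 0.09837279] 0.03775037028987622 0.29982549121129043
go cm to seat [ 0.00313276 -0.01106554] -6.387279436924817 0.00024962971012378044
```

View pics/w9.png

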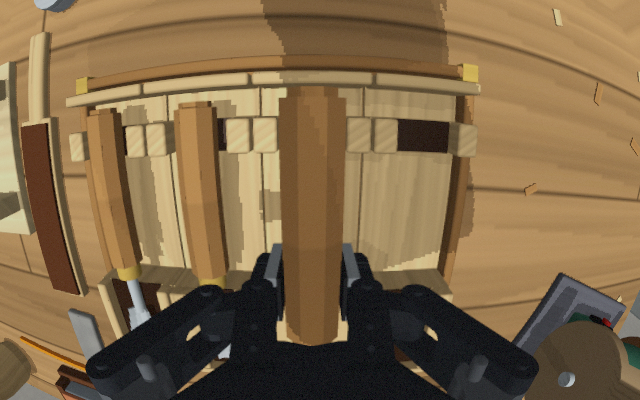

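Centered (blocks at col 277 and 347, handle 280–344). Lower.

```bash
python3 -m handwheel '[[0,0,-2.5,0],[0,0,-4.3,0],[0,0,-5.6,0],[0,0,-6.1,0],[0,0,-6.1,0]]'; python3 -m handwheel '[[0,0,-0.1,0],[0,0,-0.2,0],[0,0,-0.2,0]]';python3 -m handwheel '[[0,0,-0.05,0],[0,0,-0.1,0]]'
```

```text
t: 25.12
eef_pos: [0.5296, 0.2813, 0.0366]
orientation: [-0.06, 3.141, 0.0]
contact_force: [0.1, 0.3, -0.6]
width: 0.297
t: 25.5
eef_pos: [0.5294, 0.2813, 0.0344]
orientation: [-0.06, 3.141, 0.0]
contact_force: [0.3, 0.9, -0.9]
width: 0.3
t: 25.75
eef_pos: [0.5295, 0.2813, 0.0341]
orientation: [-0.06, 3.14, 0.0]
contact_force: [-5.4, -2.2, 15.5]
width: 0.297
```

```bash
python3 -m handwheel '[[0,0,0.05,0],[0,0,0.05,0]]'; python3 -m handwheel '[[0,0,0,0],[0,0,0,0],[0,0,0,0]]' 4.0; python3 -m handwheel '[[0,0,2,0],[0,0,6,0],[0,0,11,0],[0,0,15,0],[0,0,15,0]]';python3 -m handwheel '[[-0.4,-5.5,0,0],[-0.8,-11.5,0,0],[-1.2,-17.5,0,0],[-1.6,-23.5,0,0],[-2,-29.5,0,-0.02]]' 5.5; python3 -m handwheel '[[-0.5,-6,0,0],[-1,-12,0,0],[-1.5,-18,0,0],[-2,-24,0,0],[-2.2,-29,0,0]]'; python3 -m handwheel '[[0,-1.8,-2,0],[0,-1.8,-4,0],[0,-1.8,-4,0],[0,-1.8,-4,0]]'; python3 - <<'E'
from h import *
report("wrist")
o,p,y=tool(); print(o["t"],p,y)
E
```

```text
t: 26.0
eef_pos: [0.5295, 0.2813, 0.0341]
orientation: [-0.06, 3.141, 0.0]
contact_force: [-1.6, -0.2, 6.8]
width: 0.295
t: 26.38
eef_pos: [0.5294, 0.2812, 0.0337]
orientation: [0.06, -3.141, 0.0]
contact_force: [-0.4, 0.9, -0.3]
width: 0.467
t: 27.0
eef_pos: [0.5307, 0.2817, 0.1866]
orientation: [-0.06, 3.136, 0.003]
contact_force: [0.7, 0.6, -0.5]
width: 0.466
t: 27.62
eef_pos: [0.5086, -0.0155, 0.1829]
orientation: [0.028, -3.141, -0.0]
contact_force: [1.2, -0.4, 0.8]
width: 0.645
t: 28.25
eef_pos: [0.4865, -0.3059, 0.1827]
orientation: [0.027, -3.141, -0.001]
contact_force: [0.3, 0.2, 0.2]
width: 0.65
t: 28.75
eef_pos: [0.4875, -0.3215, 0.1441]
orientation: [-0.029, 3.141, 0.0]
contact_force: [0.4, 0.4, -0.3]
width: 0.647
gouge_26_grip 0.6 yaw 0.025 len 0.210 grip [ 0.4871 -0.3217] [ 0.4893 -0.3216]
gouge_38_grip 0.56 yaw 0.217 len 0.213 grip [0.5323 0.1186] [0.537  0.1196]
rest_16_seat 0.78 yaw 0.554 mean [0.6334 0.1967] rect [635.5 186.8] [146.6  63.4] 41.1
rest_38_seat 0.65 yaw 0.245 mean [0.5591 0.0849] rect [557.2 109.4] [251.1 128.5] 1.7
29.2 [ 0.487451   -0.32175891  0.14394682] 0.018263721683248416
```

```bash
python3 -m handwheel '[[0,0,-5,0],[0,0,-8.5,0],[0,0,-10.2,0],[0,0,-10.6,0],[0,0,-10.6,0]]'; python3 -m handwheel '[[0,0,0,0],[0,0,0,0],[0,0,0,0],[0,0,0,0]]' 2.0 35; python3 -m handwheel '[[0,0,1,0],[0,0,4,0],[0,0,10,0],[0,0,12,0],[0,0,12,0]]'
python3 - <<'E'
from h import *
o,p,y=tool(); print(o["t"],p,y,o["width"])
print("go cm to seat",(np.array([.5275,.355])-p[:2])*100,.038-y)
E
```

```text
t: 29.82
eef_pos: [0.4876, -0.322, 0.0382]
orientation: [-0.029, 3.141, -0.001]
contact_force: [-0.2, -0.8, 0.6]
width: 0.644
t: 30.32
eef_pos: [0.4877, -0.3222, 0.0386]
orientation: [-0.028, 3.14, -0.002]
contact_force: [-0.6, 0.4, 6.4]
width: 0.3
t: 30.95
eef_pos: [0.4879, -0.3222, 0.1595]
orientation: [-0.029, 3.139, -0.003]
contact_force: [0.2, 0.1, -2.7]
width: 0.295
30.95 [ 0.48794354 -0.32216831  0.15946478] 0.01828569161516228 0.2946324633981245
go cm to seat [ 3.95564559 67.71683119] 0.01971430838483772
```

```bash
python3 -m handwheel '[[0.3,4,0,0],[0.6,10,0,0],[0.9,16,0,0],[1.3,22,0,0],[1.6,28,0,0.02]]'; python3 -m handwheel '[[0.4,6,0,0],[0.7,12,0,0],[1,18,0,0],[1.4,24,0,0],[1.8,30,0,0]]'; python3 -m handwheel '[[0.3,5,0,0],[0.5,9.7,0,0],[0.5,9.7,-3,0],[0.5,9.7,-6,0],[0.5,9.7,-6,0]]'
python3 - <<'E'
from h import *
c=cam("wrist"); o,p,y=tool(); print(o["t"],p,y,o["width"])
print("go cm to seat",(np.array([.527,.355])-p[:2])*100,(.0345-p[2])*100,.038-y)
cv2.imwrite("pics/w10.png",c["pixels"][:,:,::-1])
E
```

```text
t: 31.58
eef_pos: [0.5025, -0.0397, 0.1566]
orientation: [0.06, -3.139, -0.001]
contact_force: [0.7, -0.2, -1.2]
width: 0.295
t: 32.2
eef_pos: [0.5205, 0.2601, 0.1564]
orientation: [0.06, -3.139, 0.001]
contact_force: [0.9, -1.2, -1.1]
width: 0.297
t: 32.83
eef_pos: [0.5245, 0.3544, 0.0948]
orientation: [0.06, -3.136, 0.004]
contact_force: [-0.7, -0.1, -1.5]
width: 0.296
32.875 [0.52548645 0.35476294 0.09667482] 0.03814496639133251 0.2909884465925587
go cm to seat [0.15135486 0.02370575] -6.217481911600356 -0.00014496639133251138
```

View pics/w10.png

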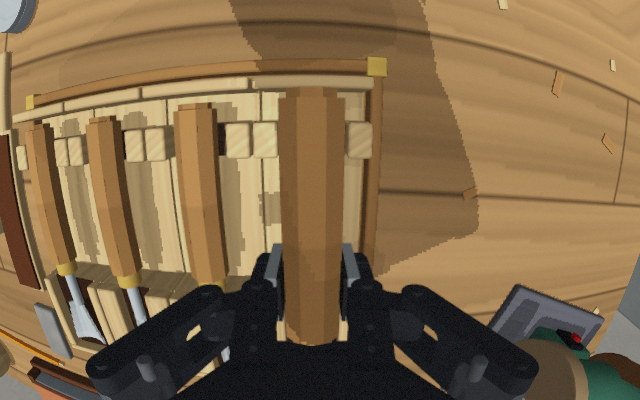

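Centered again (277/347 against 280–344). Lower.

```bash
python3 -m handwheel '[[0,0,-2.5,0],[0,0,-4.3,0],[0,0,-5.6,0],[0,0,-6.1,0],[0,0,-6.1,0]]'; python3 -m handwheel '[[0,0,-0.1,0],[0,0,-0.2,0],[0,0,-0.2,0]]';python3 -m handwheel '[[0,0,-0.05,0],[0,0,-0.05,0]]'
```

```text
t: 33.5
eef_pos: [0.5266, 0.3553, 0.0372]
orientation: [-0.06, 3.141, 0.0]
contact_force: [0.3, 0.2, -1.1]
width: 0.293
t: 33.88
eef_pos: [0.5264, 0.3553, 0.0349]
orientation: [-0.06, 3.141, 0.0]
contact_force: [-0.3, 0.4, -1.8]
width: 0.298
t: 34.12
eef_pos: [0.5264, 0.3553, 0.0346]
orientation: [-0.06, 3.141, 0.0]
contact_force: [-2.0, -1.5, 5.0]
width: 0.294
```

Contact. Release, rise clear, and check.

```bash
python3 -m handwheel '[[0,0,0,0],[0,0,0,0],[0,0,0,0]]' 4.0; python3 -m handwheel '[[0,0,2,0],[0,0,6,0],[0,0,11,0],[0,0,17,0],[0,0,23,0]]';python3 -m handwheel '[[0,-4,2,0],[0,-8,3,0],[0,-11.5,3,0],[0,-11.5,3,0],[0,-11.5,3,0]]'; python3 - <<'E'
from h import *
report("wrist"); c=cam("wrist"); o,p,y=tool(); print(o["t"],p,o["qd"].max())
cv2.imwrite("pics/w11.png",cv2.resize(c["pixels"][80:300,180:460,::-1],None,fx=2.5,fy=2.5,interpolation=cv2.INTER_CUBIC))
E
```

```text
t: 34.5
eef_pos: [0.5264, 0.3552, 0.0342]
orientation: [0.06, -3.141, 0.0]
contact_force: [0.1, -0.8, -0.3]
width: 0.468
t: 35.12
eef_pos: [0.526, 0.3551, 0.2663]
orientation: [-0.06, 3.141, 0.0]
contact_force: [1.5, 0.5, 0.1]
width: 0.468
t: 35.75
eef_pos: [0.5264, 0.2406, 0.2942]
orientation: [0.06, -3.141, -0.0]
contact_force: [0.3, -0.6, -0.3]
width: 0.468
gouge_6_grip 0.72 yaw 0.036 len 0.206 grip [0.5342 0.1342] [0.5319 0.1341]
gouge_16_grip 0.63 yaw 0.047 len 0.203 grip [0.5353 0.2075] [0.5301 0.2072]
gouge_26_grip 0.78 yaw 0.044 len 0.208 grip [0.5258 0.3543] [0.5253 0.3543]
gouge_38_grip 0.92 yaw 0.037 len 0.207 grip [0.533  0.1341] [0.5319 0.1341]
rest_6_seat 0.87 yaw 0.021 mean [0.5477 0.2763] rect [553.3 281.9] [243.   71.9] 2.3
rest_16_seat 0.57 yaw 0.051 mean [0.5495 0.2107] rect [556.2 207. ] [243.   71.6] 1.9
rest_26_seat 0.59 yaw 0.127 mean [0.5428 0.3467] rect [551.6 351.1] [245.2  83.5] 2.5
rest_38_seat 0.88 yaw -0.062 mean [0.5461 0.1413] rect [558.6 137.7] [243.1  80.9] 1.6
36.25 [0.52637507 0.24040276 0.29423163] 0.0012885393898026812
```

View pics/w11.png

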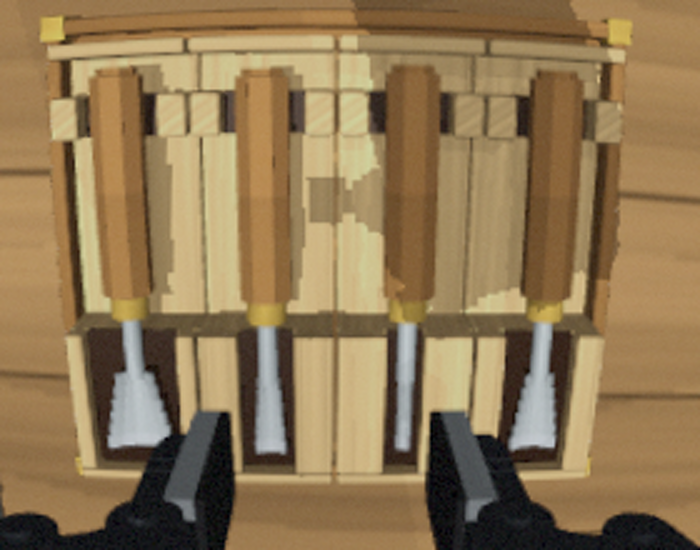

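```bash
python3 -c "
from workcell import *
print(close_job())"
```

```text
the job is handed in; nothing more can be done
None
```

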